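Press a filter cassette shut in the ratchet press

TASK

One of the three air-sampling filter cassettes in the white rack is still open (a white gap shows between its black base and its pale grey cap). Lay it in the cradle of the ratchet press with its cap towards the ram, then close it fully by pumping the press's lever, tooth by tooth; go by feel and stop as soon as the cassette is home, because forcing the lever against a closed cassette cracks it. Leave it in the cradle with the ram up against it, and do not disturb the finished cassettes or the other things about.

Things in the scene. Friction and masses are not known exactly. Their poses are not given: they have to be found in the camera images.
- press: Ratchet press on a blue-grey base plate 100 x 300 x 14 mm (x, y). Origin: centre of its underside, z up. Ram axis along its y at x = 0, 60 mm high. From +y to -y: rear bearing, holding pawl with red knob (130 mm high), lever, front bearing, ram pad, cradle (y -55 to -121), anvil (face at y = -120, 50 wide, 82 high, slotted for the plug). Beside the cradle (|x| over 18 mm) nothing tops 14 mm.
- nest (a point): Point (0, -107, 60) mm of the press: the cassette's origin when hard against the anvil. The cradle is two 8 mm rods along y, 24 mm apart; a cassette let down between them rests with its axis at this height and slides along easily. Lay it with its origin about 6 mm to the press's +y of this point, clear of the anvil; the ram pushes it the rest of the way.
- ram: Steel ram with teeth on top (pitch 8 mm) and a round pad on its front end. Origin: middle of the unloaded pad's face. It moves along the press's -y to the cradle, one tooth a stroke, and a holding pawl keeps it from going back. At the start the face is at y = -38 to -52 mm of the press (12 to 26 mm short of a cassette laid down as told). To be moved by the lever, not by hand.
- pad_face (a point): Middle of the face of the ram's round black pad, 31 mm across, hollow in the middle for the cassette's plug.
- lever (a joint): Pump lever, vertical pivot: 0 at the back stop (handle to the press's +y), 0.254 rad at the forward stop (handle to -y); at 0.127 it lies along the press's x. No return spring: pull it back as well. Going forward it takes the ram along, 1 mm for 3.2 mm at the handle; a tooth is gained past 0.215, the next picked up when brought back below 0.035. Three to six strokes are needed.
- handle (a point): Middle of the lever's upright round black grip, 22 mm in diameter, from 91 to 151 mm above the worktop, 153 mm from the pivot. Force along its path: 0 to 3 N with the ram free, 4 to 8 N while the cassette closes; against the closed cassette it climbs about 3 N for each mm more: 10 N here is 25 to 38 N on the cassette, 15 N is 40 to 53 N.
- pivot (a point): Centre of the lever's pivot, at (48, 46, 88) mm of the press. The handle moves on a level arc of 153 mm radius round it.
- cassette: The open cassette, round, 40 mm in diameter, 45 g, axis level. Origin: middle of the black base, which runs -13 to +13 mm along its y; then a 6 mm gap showing white, then the pale cap to y = +37 (closed: +31). Blue plug on the base end, red on the cap end (3.5 mm). Grip it across the base, from +x and -x. In the rack the axis is 37 mm high. In the press its y lies along the press's y.
- cap (a joint): How far the cap has been pushed onto the base: 0 open, 0.006 m fully closed, where it meets a firm stop (gives about 1 mm for 30 N more). Held by friction: it takes about 15 N to move. The cassette cracks at 60 N.
- cap_end (a point): Centre of the outer end face of the cassette's cap (without the plug).
- rack: White rack 52 x 196 mm, three places 60 mm apart along its y; each cassette lies along y, cap to +y, on two rods between plates 30 mm high and 34 mm wide; beside the cassettes nothing stands up. Origin: centre of the underside.
- cassette_done_a: Finished cassette in the rack (closed, 44 mm long, blue band round the joint); leave alone. Origin as for the open one.
- cassette_done_b: The other finished cassette in the rack; leave alone.
- cup_green: Sample cup with green lid, 64 mm across, 66 mm tall, in front of the work; leave alone. Origin: centre of its underside.
- wash_bottle: Wash bottle with red cap and spout, 67 mm across, 215 mm tall, behind the press; leave alone. Origin: on its underside.
Mind the look-alikes: they are no part of the job. What is shaped like the cassette but yellow is not meant.

How it is judged:
By the outcome, as a careful person would: the job done as asked, in the order asked, and still so for the second after the job is handed in, with the robot touching nothing.
It also fails if it takes over 72 s, if anything falls off the work surface, if the arm or the gripper's body presses on something with over 40 N, if the wrist force passes 120 N, or if a joint passes its speed limit or range.

ROBOT

A 6-joint arm with a two-finger parallel gripper is mounted at the origin on a cart in front of the work surface, level with it; the furniture and walls round the work are solid. World frame = base frame: x ahead of the robot, y to its left, z up, the work surface at z = 0. Lengths are in m, angles in rad, forces in N, time in s.
With the tool pointing down it reaches from about 0.375 to 0.9 m from the base axis. Payload 3.1 kg.
Tool frame: the origin (TCP) lies on the centre line of the jaws, within the pads' length; the fingertips stand 8 mm ahead of it and the grasp point (between the pads) lies 11 mm behind it; z points along the fingers, y is the line along which they close (so a half turn about z gives the same grasp; the last joint's range is limited). The gripper opens to 87 mm and grips with 3 to 60 N. Pads are 19 mm wide; open, the fingers measure 117 mm over their backs; the gripper's body (75 mm by 190 mm) begins 51 mm behind the grasp point.
Start: joints at [-1.284, 0.527, 1.433, -0, 1.181, -0.178], TCP at [0.281, -0.558, 0.231] pointing down, gripper open.
Joint ranges: [-3.08, 3.08], [-0.75, 2.2], [0.22, 2.44], [-1.43, 4.57], [0, 2.65], [-2.85, 2.85]. Speed limits (rad/s): [2.79, 2.79, 3.14, 3.14, 3.14, 3.14].

INTERFACE

Orientations are given as a unit quaternion [x, y, z, w].
In Python, from rig import robot gives the robot as it stands. The module is installed in compiled form; this text tells all that it offers.
- The arm moves only by the tool send_rows, never from a script. Its argument "increments" is one flat list of numbers, 7 for each row, row after row: the turn, a rotation vector about the world's x, y, z in rad, then the shift along the world's x, y, z in cm, then the opening, from 0 (shut) to 1 (fully open). A call has 1 to 20 rows; each row shifts and turns the commanded pose from where the row before left it; what a row does not reach is not made up. A row lasts 1/12 s, in which the tool goes at most 41.7 mm and 7.16 degrees, less where a joint would pass 70% of its speed; a pose out of reach is approached as far as the arm can. A call is refused whole if a number of a shift passes 4.17 or a number of a turn 0.125, either way. A call with a gripper value outside its range is refused whole. The fingers move at their own pace and stop on an object; "newtons" is the grip in N (left out, the last holds). Time passes only in rows, so rows that do not move let the fingers close. It gives the time, the measured TCP pose, the force, the opening and the grip force at its end, in the units of the state.
- robot.get_obs(): the state, without advancing time (a new reading comes with each control period).
- robot.camera(name): name is "side" or "top" or "wrist"; returns a dict with "image" (384x512x3 uint8, red, green, blue), "range_z" (384x512 float32, m along the optical axis (not along the pixel's ray), 0 where there is no reading), "fx", "fy", "cx", "cy" (pixels), "R" (3x3) and "t" (3): a world point X has camera coordinates R X + t. Camera axes: x right, y down, z forward; pixel columns grow to the right and rows downward; lengths in m; the calibration is good to about 2 mm. A picture is of the moment at which its call begins.
- robot.hand_in(): hands the job in; it is judged then, once.
The state is a dict: "time": time; "q": joint angles; "joint_velocities": joint speeds; "joint_torque": joint torques, N m; "position": TCP position; "tool_rot": TCP orientation; "ft_force": force on the tool from outside, world axes, zero at the start; "moment": the same for the moment, N m; "grip_width": finger opening in m; "grip_force": force on a finger pad.
Only numpy, scipy, OpenCV 4.12 (cv2) and the standard library are available. Lean on these libraries where they do the work, as an engineer would, in place of code of your own. Each camera call takes 0.05 s, during which the arm holds its last target. There are 200 camera calls.

## Working session

There is one attempt and no reset: what is moved stays moved. The work goes in short steps, Python scripts to look and compute and a tool call to move; the robot and the scene stay as the last step left them, time stands still between calls to the robot, and variables do not carry over. Pictures are saved under pics/ and viewed, at most 10 in all, crops included, and the job is handed in when it is done.

Besides the shell and the picture viewer there is one more tool, called as a command line: name --argument value ..., lists and objects as JSON in quotes. send_rows: Moves the arm, as the interface text tells. Its arguments: {"type":"object","properties":{"increments":{"type":"array"},"newtons":{"type":"number"}},"required":["increments"]}

```bash
mkdir -p pics; cat > h.py <<'E'
import numpy as np, cv2
from rig import robot
def cam(n):
    c=robot.camera(n); im=c["image"]; z=c["range_z"]
    v,u=np.mgrid[:384,:512]
    P=np.stack([(u-c["cx"])/c["fx"]*z,(v-c["cy"])/c["fy"]*z,z],-1)
    c["W"]=(P-c["t"])@c["R"]; c["W"][z==0]=np.nan
    c["hsv"]=cv2.cvtColor(im,cv2.COLOR_RGB2HSV); return c
def save(c,f): cv2.imwrite("pics/"+f,cv2.cvtColor(c["image"],cv2.COLOR_RGB2BGR))
def ray(c,u,v,z):
    d=c["R"].T@np.array([(u-c["cx"])/c["fx"],(v-c["cy"])/c["fy"],1]); o=-c["R"].T@c["t"]
    return o+d*(z-o[2])/d[2]
E
python3 - <<'E'
from h import *
a=cam("top");b=cam("side")
im=np.hstack([a["image"],b["image"]])
save(a,"top.png");save(b,"side.png")
for c in(a,b): print(-c["R"].T@c["t"],c["R"][2])
o=robot.get_obs(); print(o["position"],o["tool_rot"],o["grip_width"],o["time"])
E
```

```text
[ 0.42877174 -0.01104538  1.00772011] [ 0.18091966 -0.00742549 -0.98346985]
[ 0.56850294 -0.93480919  0.90644931] [ 0.03544278  0.74628086 -0.66468691]
[ 0.28055859 -0.55777688  0.22965086] [ 9.73000954e-01  2.30798982e-01 -4.83383780e-05 -9.85642631e-04] 0.08701175997125453 0.1
```

View pics/top.png

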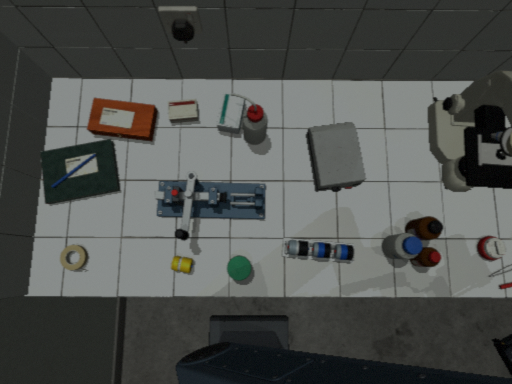

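View pics/side.png

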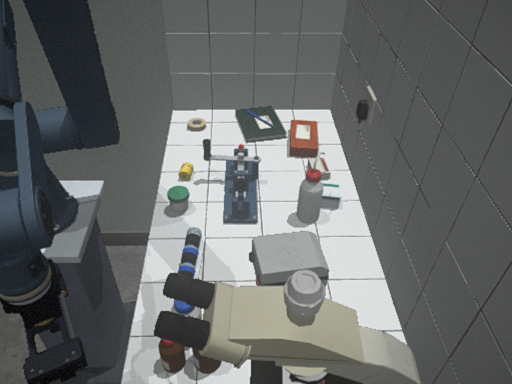

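The top view (up is +x, left is +y) shows the press at about (157–266, 183–220). Its cradle is on the right and the handle is at (182,234). The rack is at (285–352, 240–260), and its leftmost cassette looks like the open one. The yellow decoy is at (182,264) and the cup at (239,268). I'll zoom in and measure next.

```bash
python3 - <<'E'
from h import *
c=cam("top")
A=cv2.resize(c["image"][170:275,145:275],None,fx=5,fy=5,interpolation=2)[:,:]
B=cv2.resize(c["image"][230:270,275:365],None,fx=7,fy=7,interpolation=2)
M=np.zeros((525+280-205,800,3),np.uint8)
A=cv2.resize(A,(520,420)); B=cv2.resize(B,(405,180)); M[:420,:520]=A; M[420:600,:405]=B
cv2.imwrite("pics/z.png",M[:,:,::-1])
W=c["W"];h=c["hsv"]
# base plate: blue-grey at low height
roi=np.zeros((384,512),bool); roi[170:232,140:280]=1
m=roi&(W[...,2]>.007)&(W[...,2]<.022)
p=W[m][:,:2]; r=cv2.minAreaRect((p*1000).astype(np.float32)); print("plate",r,m.sum())
m=roi.copy(); m[:]=0; m[225:245,170:195]=1; m&=(W[...,2]>.13); q=W[m]; print("handle top",np.nanmedian(q,0),q.min(0),q.max(0))
m=np.zeros_like(roi); m[235:265,280:360]=1
m&=W[...,2]>.045; p=W[m][:,:2]; print("cassettes",cv2.minAreaRect((p*1000).astype(np.float32)))
# profile along row axis
for u in range(280,358,1):
    col=W[240:262,u]; k=np.nanargmax(col[:,2]); v=240+k
    print(u,v,col[k].round(4),c["image"][v,u])
E
```

```text
plate ((589.7772827148438, 119.4156494140625), (339.5106201171875, 100.79430389404297), 88.76087188720703) 2304
handle top [0.48594981 0.15673039 0.14924448] [0.47447942 0.14730323 0.13057888] [0.49588444 0.16858535 0.15364766]
cassettes ((452.286865234375, -195.67349243164062), (169.06105041503906, 37.1298828125), 84.86369323730469)
280 247 [ 0.4591 -0.0907  0.0033] [132 135 130]
281 258 [ 0.4294 -0.0932  0.0039] [132 136 131]
282 241 [ 0.4755 -0.0964  0.0027] [124 128 126]
283 253 [ 0.4428 -0.0984  0.0083] [131 135 134]
284 240 [ 0.4779 -0.1013  0.0101] [132 137 136]
285 250 [ 0.4506 -0.1027  0.0209] [ 97 101 100]
286 251 [ 0.4478 -0.1044  0.032 ] [106 112 109]
287 245 [ 0.4636 -0.107   0.0337] [88 79 78]
288 247 [ 0.4582 -0.1092  0.0382] [72 39 38]
289 251 [ 0.4475 -0.1104  0.0511] [60 67 69]
290 246 [ 0.4602 -0.1125  0.0571] [ 96 107 109]
291 245 [ 0.4629 -0.1154  0.0552] [ 90 104 106]
292 250 [ 0.45   -0.1177  0.0563] [76 88 90]
293 249 [ 0.4525 -0.1201  0.0583] [83 95 98]
294 247 [ 0.4576 -0.1227  0.0589] [ 99 112 115]
295 243 [ 0.4679 -0.1255  0.0585] [81 92 94]
296 244 [ 0.46
[... 2126 characters left out ...]
1  54 105]
343 249 [ 0.4531 -0.2501  0.0584] [ 11  48 102]
344 255 [ 0.4378 -0.2517  0.0601] [10 42 90]
345 248 [ 0.4557 -0.2557  0.0574] [10 44 96]
346 253 [ 0.4429 -0.2574  0.0589] [17 46 93]
347 253 [ 0.4429 -0.2597  0.06  ] [14 33 63]
348 249 [ 0.4532 -0.2633  0.0579] [13 17 27]
349 253 [ 0.443  -0.2653  0.0583] [14 17 16]
350 251 [ 0.4481 -0.2684  0.0572] [13 15 13]
351 252 [ 0.4455 -0.2706  0.0584] [15 14 17]
352 251 [ 0.4481 -0.2732  0.0586] [21 21 21]
353 253 [ 0.443  -0.2755  0.0592] [55 56 54]
354 252 [ 0.4456 -0.2786  0.0578] [100 102  98]
355 248 [ 0.4574 -0.2973  0.003 ] [124 127 122]
356 242 [ 0.4739 -0.3011  0.002 ] [126 130 125]
357 243 [ 0.4711 -0.3036  0.0023] [126 131 124]
```

View pics/z.png

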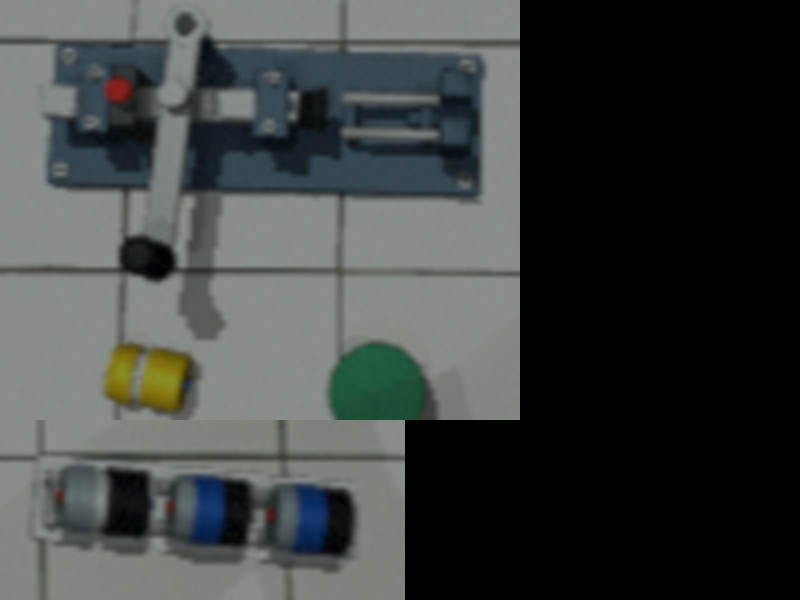

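The left cassette is the open one: its base centre is near (0.457, −0.147) and its axis is yawed about −5°. I'll move above it and refine there.

send_rows --increments '[0,0,0.085,1.47,3.42,-0.2,1,0,0,0.085,1.47,3.42,-0.2,1,0,0,0.085,1.47,3.42,-0.2,1,0,0,0.085,1.47,3.42,-0.2,1,0,0,0.085,1.47,3.42,-0.2,1,0,0,0.085,1.47,3.42,-0.2,1,0,0,0.085,1.47,3.42,-0.2,1,0,0,0.085,1.47,3.42,-0.2,1,0,0,0.085,1.47,3.42,-0.2,1,0,0,0.085,1.47,3.42,-0.2,1,0,0,0.085,1.47,3.42,-0.2,1,0,0,0.085,1.47,3.42,-0.2,1,0,0,0,0,0,0,1,0,0,0,0,0,0,1]'

```text
time: 1.32
position: [0.4573, -0.1461, 0.2063]
tool_rot: [0.735, 0.678, -0.0, -0.0]
ft_force: [-0.1, -0.4, 0.1]
grip_width: 0.0871
grip_force: 0.0
```

```bash
python3 - <<'E'
from h import *
from scipy.spatial.transform import Rotation as Ro
o=robot.get_obs(); print(o["position"],Ro.from_quat(o["tool_rot"]).as_matrix()[:,1],o["ft_force"],o["time"])
c=cam("wrist"); save(c,"w1.png"); print(-c["R"].T@c["t"],c["R"])
W=c["W"]; m=(W[...,2]>.045)&(W[...,2]<.07)&(W[...,0]<.52)&(W[...,1]>-.167); 
print(cv2.minAreaRect((W[m][:,:2]*1000).astype(np.float32)),m.sum())
t=cam("top")
for n,u,v,z in [("tl",159.5,180.75,.014),("tr",265.5,183.75,.014),("br",265,218.75,.014),("bl",157,216.5,.014),("rodA0",231,194.8,.045),("rodA1",254,195,.045),("rodB0",231,203,.045),("rodB1",254,203.8,.045)]: print(n,ray(t,u,v,z).round(4))
E
```

```text
[ 0.45731663 -0.14609652  0.20634325] [ 9.96717175e-01 -8.09588895e-02 -7.28832324e-04] [-0.11787031 -0.40712702  0.05538126] 1.3167
[ 0.4628744  -0.07038033  0.35951108] [[ 9.96653088e-01 -8.17460279e-02 -4.56836611e-04]
 [-7.84994932e-02 -9.58600796e-01  2.73719461e-01]
 [-2.28134026e-02 -2.72767485e-01 -9.61809465e-01]]
((429.28887939453125, -63.70893859863281), (62.07242202758789, 204.39686584472656), 15.930078506469727) 4078
tl [0.6407 0.2466 0.014 ]
tr [ 0.6341 -0.0506  0.014 ]
br [ 0.5356 -0.0491  0.014 ]
bl [0.5401 0.2482 0.014 ]
rodA0 [0.5966 0.0438 0.045 ]
rodA1 [ 0.5964 -0.0183  0.045 ]
rodB0 [0.5742 0.0435 0.045 ]
rodB1 [ 0.5724 -0.0184  0.045 ]
```

View pics/w1.png

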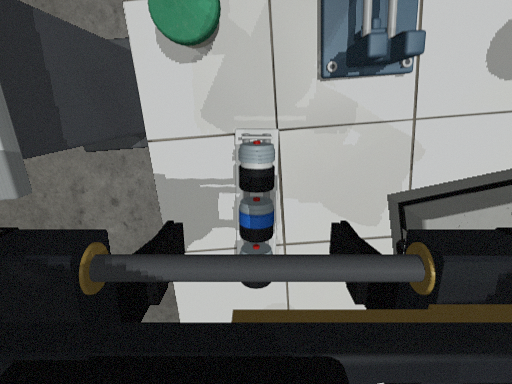

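The wrist view shows the open cassette at about (256, 140–192). Its base is the black part at (238–275, 167–192), centred between the jaws in x. The press cradle and anvil are at the top right (325–425, 0–75). Next come numbers from depth.

```bash
python3 - <<'E'
from h import *
c=cam("wrist"); W=c["W"]; v,u=np.mgrid[:384,:512]
val=c["hsv"][...,2]
m=(u>230)&(u<285)&(v>155)&(v<197)&(W[...,2]>.03)&(W[...,2]<.07)&(val<70)
p=W[m]; print("base", p.min(0),p.max(0),np.percentile(p,[3,97],axis=0),cv2.minAreaRect((p[:,:2]*1000).astype(np.float32)))
for vv in range(134,200,3): 
    r=W[vv,225:290]; k=np.where(r[:,2]>.032)[0]
    print(vv,W[vv,256].round(4),c["image"][vv,256], r[k,0].min().round(4) if len(k) else 0,r[k,0].max().round(4)if len(k) else 0, r[k,0].mean().round(4) if len(k) else 0)
m=(u>310)&(v<90)&(W[...,0]>.5)
a=W[m&(W[...,2]>.074)&(W[...,2]<.09)]; print("anvil top",a.min(0),a.max(0),cv2.minAreaRect((a[:,:2]*1000).astype(np.float32)))
pl=W[m&(W[...,2]>.009)&(W[...,2]<.019)]; print("plate",np.percentile(pl,[1,99],axis=0))
t=cam("top");W=t["W"];v,u=np.mgrid[:384,:512]
a=W[(u>245)&(u<270)&(v>180)&(v<215)&(W[...,2]>.073)]; print("anvil top(top)",np.percentile(a,[2,50,98],axis=0))
for U in (233,238,243,248): print(U,[(x,t["image"][x,U].sum(),*W[x,U].round(3)) for x in range(192,207)])
E
```

```text
base [ 0.43654972 -0.15933764  0.03928555] [ 0.47570866 -0.13048833  0.05717427] [[ 0.43849042 -0.15722968  0.04251866]
 [ 0.47412949 -0.13315196  0.05603761]] ((456.15313720703125, -145.2142791748047), (26.1682071685791, 37.685707092285156), 84.78783416748047)
134 [ 0.4598 -0.102   0.03  ] [186 189 188] 0 0 0
137 [ 0.4596 -0.1047  0.0348] [144 135 133] 0.4574 0.4617 0.4596
140 [ 0.4594 -0.1073  0.0405] [163  39  38] 0.4484 0.4745 0.4612
143 [ 0.4592 -0.109   0.053 ] [125 140 143] 0.4407 0.4761 0.4587
146 [ 0.459  -0.112   0.0536] [152 164 167] 0.4394 0.4782 0.4589
149 [ 0.4587 -0.1149  0.0545] [140 152 156] 0.4391 0.4779 0.4587
152 [ 0.4585 -0.1178  0.0557] [137 149 155] 0.4389 0.4777 0.4584
155 [ 0.4582 -0.121   0.0554] [147 158 164] 0.4384 0.4776 0.4581
158 [ 0.4579 -0.1241  0.0552] [154 168 170] 0.4396 0.4748 0.4573
161 [ 0.4576 -0.1275  0.054 ] [192 194 195] 0.4413 0.4736 0.4576
164 [ 0.4574 -0.1307  0.0537] [196 199 199] 0.4373 0.4756 0.4567
167 [ 0.4571 -0.1334  0.0557] [26 28 33] 0.4368 0.4753 0.4565
170 [ 0.4568 -0.1367  0.0552] [36 33 39] 0.4365 0.475 0.4564
173 [ 0.4566 -0
[... 5055 characters left out ...]
oat64(0.59), np.float64(-0.002), np.float64(0.034)), (199, np.uint64(210), np.float64(0.588), np.float64(-0.002), np.float64(0.032)), (200, np.uint64(186), np.float64(0.584), np.float64(-0.002), np.float64(0.035)), (201, np.uint64(125), np.float64(0.582), np.float64(-0.002), np.float64(0.031)), (202, np.uint64(260), np.float64(0.577), np.float64(-0.002), np.float64(0.045)), (203, np.uint64(413), np.float64(0.575), np.float64(-0.002), np.float64(0.044)), (204, np.uint64(316), np.float64(0.572), np.float64(-0.002), np.float64(0.041)), (205, np.uint64(231), np.float64(0.574), np.float64(-0.002), np.float64(0.013)), (206, np.uint64(135), np.float64(0.571), np.float64(-0.002), np.float64(0.014))]
```

send_rows --increments '[0,0,-0.01,-0.13,0,-3.4,1,0,0,0,0,0,-3.4,1,0,0,0,0,0,-3.4,1,0,0,0,0,0,-3.4,1,0,0,0,0,0,-2.4,1,0,0,0,0,0,-1.2,1,0,0,0,0,0,-0.8,1,0,0,0,0,0,0,1,0,0,0,0,0,0,0.4,0,0,0,0,0,0,0.4,0,0,0,0,0,0,0.4,0,0,0,0,0,0,0.3,0,0,0,0,0,0,0.3,0,0,0,0,0,0,0.3,0,0,0,0,0,0,0.3,0,0,0,0,0,0,0.3]' --newtons 15

```text
time: 2.85
position: [0.4559, -0.148, 0.0267]
tool_rot: [0.74, 0.673, 0.0, 0.0]
ft_force: [0.9, 0.0, -0.7]
grip_width: 0.0414
grip_force: 0.0
```

send_rows --increments '[0,0,0,0,0,0,0.3,0,0,0,0,0,0,0.3,0,0,0,0,0,0,0.3,0,0,0,0,0,0.5,0.3,0,0,0,0,0,1.0,0.3,0,0,0,0,0,0,0.3]'

```text
time: 3.35
position: [0.4562, -0.1482, 0.0429]
tool_rot: [0.74, 0.673, 0.0, 0.001]
ft_force: [-0.1, 0.4, -0.5]
grip_width: 0.0397
grip_force: 15.0
```

send_rows --increments '[0,0,0,0,0,2.5,0.3,0,0,0,0,0,3.2,0.3,0,0,0,0,0,3.2,0.3,0,0,0,0.5,0.6,3.2,0.3,0,0,0.009,1.6,1.8,0,0.3,0,0,0.009,1.6,1.8,0,0.3,0,0,0.009,1.6,1.8,0,0.3,0,0,0.009,1.6,1.8,0,0.3,0,0,0.009,1.6,1.8,0,0.3,0,0,0.009,1.6,1.8,0,0.3,0,0,0.008,1.6,1.8,0,0.3,0,0,0.008,1.3,1.4,0,0.3,0,0,0,0,0,0,0.3,0,0,0,0,0,0,0.3,0,0,0,0,0,0,0.3]'

```text
time: 4.6
position: [0.5847, -0.0022, 0.1624]
tool_rot: [0.716, 0.698, -0.001, -0.001]
ft_force: [-0.7, -1.1, -0.6]
grip_width: 0.0395
grip_force: 15.0
```

```bash
python3 - <<'E'
from h import *
o=robot.get_obs(); print(o["position"],o["time"],o["grip_width"])
c=cam("wrist"); save(c,"w2.png"); t=cam("top")
cv2.imwrite("pics/t2.png",cv2.resize(t["image"][165:265,150:280],None,fx=5,fy=5)[:,:,::-1])
E
```

```text
[ 0.5846908  -0.00218297  0.16239492] 4.6 0.039484980774872724
```

View pics/w2.png

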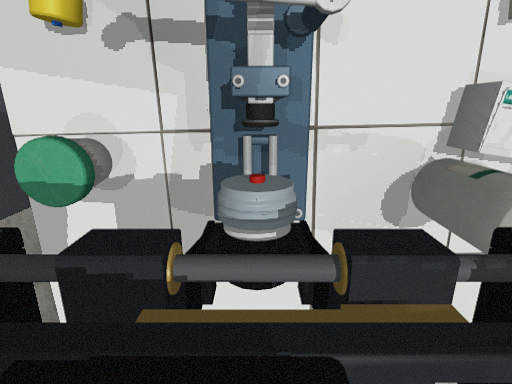

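The wrist view shows the cassette gripped at (257, 175–290) with its cap forward. Ahead of it are the rods at (248–273, 135–175) and the ram pad at (260, 115). Next I measure the offsets.

```bash
python3 - <<'E'
from h import *
c=cam("wrist"); W=c["W"]; v,u=np.mgrid[:384,:512]
for vv in range(172,236,5):
    r=W[vv,210:310]; k=r[:,2]>.12
    if k.any(): print(vv,W[vv,257].round(4),r[k,0].min().round(4),r[k,0].max().round(4),r[k,0].mean().round(4))
m=(u>215)&(u<300)&(v<222)&(v>175)&(W[...,2]>.14); p=W[m];print("cap",cv2.minAreaRect((p[:,:2]*1000).astype(np.float32)))
for vv in range(138,172,6):
    r=W[vv,236:285]; k=(r[:,2]>.034)&(r[:,2]<.05); x=r[k]; print("rods",vv,x[:,0].min().round(4),x[:,0].max().round(4),x[:,1].mean().round(4))
m=(u>230)&(u<290)&(v<135)&(v>95)&(c["hsv"][...,2]<70)&(W[...,2]>.03); p=W[m]; print("pad",np.percentile(p,[2,50,98],axis=0))
m=(u>228)&(u<292)&(v<100)&(v>60)&(W[...,2]>.07); p=W[m]; print("bearing",np.percentile(p,[2,50,98],axis=0))
E
```

```text
177 [0.5854 0.0402 0.1752] 0.5705 0.5997 0.5851
182 [0.5854 0.0378 0.1756] 0.5667 0.6033 0.5851
187 [0.5854 0.0372 0.1827] 0.567 0.6031 0.5851
192 [0.5853 0.0368 0.1896] 0.5656 0.6043 0.5851
197 [0.5853 0.0345 0.1898] 0.5661 0.6035 0.585
202 [0.5852 0.0324 0.1903] 0.5653 0.6043 0.585
207 [0.5852 0.0304 0.1915] 0.5655 0.6047 0.5851
212 [0.5851 0.0281 0.1914] 0.5658 0.6037 0.5845
217 [0.585  0.0257 0.1915] 0.5663 0.603 0.5848
222 [0.585  0.0236 0.1922] 0.5577 0.6126 0.5856
227 [0.5849 0.021  0.1917] 0.5586 0.6126 0.5859
232 [0.5848 0.0175 0.1893] 0.5598 0.612 0.5861
cap ((589.2037963867188, 27.33247184753418), (25.778406143188477, 48.59805679321289), 74.19929504394531)
rods 138 0.5727 0.603 0.045
rods 144 0.5726 0.603 0.0398
rods 150 0.5723 0.6029 0.0343
rods 156 0.5721 0.6029 0.0287
rods 162 0.5718 0.6029 0.023
rods 168 0.5716 0.6029 0.0173
pad [[0.57361067 0.05876431 0.05893545]
 [0.58779234 0.06818493 0.06930978]
 [0.60272633 0.08127688 0.07407581]]
bearing [[0.56769501 0.07947983 0.07218042]
 [0.58892548 0.09198418 0.08037587]
 [0.61001545 0.10539469 0.08572364]]
```

send_rows --increments '[0,0,0,0.2,0,-2.5,0.3,0,0,0,0,0,-3.0,0.3,0,0,0,0,0,-2.5,0.3,0,0,0,0,0,-1.5,0.3,0,0,0,0,0,-0.8,0.3,0,0,0,0,0,-0.5,0.3,0,0,0,0,0,-0.3,0.3,0,0,0,0,0,0,0.3,0,0,0,0,0,0,0.3]'

```text
time: 5.5
position: [0.5885, -0.0022, 0.0525]
tool_rot: [0.716, 0.698, 0.001, 0.001]
ft_force: [-0.0, 1.6, 0.2]
grip_width: 0.0396
grip_force: 15.0
```

send_rows --increments '[0,0,0,-0.05,0,-0.1,0.3,0,0,0,0,0,-0.1,0.3,0,0,0,0,0,0,0.3,0,0,0,0,0,0,0.3]'

```text
time: 5.83
position: [0.5875, -0.002, 0.0499]
tool_rot: [0.716, 0.698, 0.0, 0.0]
ft_force: [0.2, 0.8, -0.5]
grip_width: 0.0396
grip_force: 15.0
```

send_rows --increments '[0,0,0,0,0,-0.1,0.3,0,0,0,0,0,0,0.3]'

```text
time: 6.0
position: [0.5877, -0.0021, 0.0496]
tool_rot: [0.716, 0.698, 0.0, 0.0]
ft_force: [-1.1, -0.2, 6.3]
grip_width: 0.0396
grip_force: 15.0
```

send_rows --increments '[0,0,0,0,0,0.05,0.6,0,0,0,0,0,0,0.7,0,0,0,0,0,0,0.7,0,0,0,0,0,0,0.7,0,0,0,0,0,2.0,0.7,0,0,0,0,0,3.5,0.7,0,0,0,0,0,3.5,0.7,0,0,0,0,0,3.5,0.7,0,0,0,0,0,3.5,0.7,0,0,0,0,0,0,0.7]'

```text
time: 6.83
position: [0.5918, -0.0026, 0.2163]
tool_rot: [0.716, 0.698, 0.004, 0.006]
ft_force: [0.6, 0.5, 1.2]
grip_width: 0.0609
grip_force: 0.0
```

send_rows --increments '[0,0,0.121,-0.78,1.23,0,0.65,0,0,0.121,-0.78,1.23,0,0.65,0,0,0.121,-0.78,1.23,0,0.65,0,0,0.121,-0.78,1.23,0,0.65,0,0,0.121,-0.78,1.23,0,0.65,0,0,0.121,-0.78,1.23,0,0.65,0,0,0.121,-0.78,1.23,0,0.65,0,0,0.121,-0.78,1.23,0,0.65,0,0,0.121,-0.78,1.23,0,0.65,0,0,0.121,-0.78,1.23,0,0.65,0,0,0.121,-0.78,1.23,0,0.65,0,0,0.121,-0.78,1.23,0,0.65,0,0,0.119,-0.78,1.23,0,0.65,0,0,0,0,0,0,0.65,0,0,0,0,0,0,0.65]'

```text
time: 8.08
position: [0.4855, 0.1582, 0.2086]
tool_rot: [0.013, 1.0, -0.0, -0.0]
ft_force: [0.2, -0.2, 0.3]
grip_width: 0.0565
grip_force: 0.0
```

```bash
python3 - <<'E'
from h import *
c=cam("wrist"); t=cam("top")
im=np.zeros((384,800,3),np.uint8); im[:,:512]=c["image"]; im[:220,512:800]=cv2.resize(t["image"][170:280,150:294],None,fx=2,fy=2)
cv2.imwrite("pics/w3.png",im[:,:,::-1])
W=c["W"]; m=(W[...,2]>.13)&(W[...,2]<.156)&(abs(W[...,0]-.486)<.03)&(abs(W[...,1]-.157)<.03)
p=W[m]; print(m.sum(),np.percentile(p,[2,50,98],axis=0) if m.any() else 0)
o=robot.get_obs(); print(o["position"],o["q"])
W=t["W"]; v,u=np.mgrid[:384,:512]
m=(u>225)&(u<262)&(v>185)&(v<212)&(W[...,2]>.065)&(W[...,2]<.1); p=W[m]; print(np.percentile(p,[2,50,98],axis=0))
E
```

```text
817 [[0.47424312 0.15092199 0.13193998]
 [0.48317711 0.16154394 0.14902208]
 [0.49535515 0.17230474 0.15094122]]
[0.48648399 0.15745336 0.20890074] [ 9.44237169e-02  4.05137606e-01  1.73865736e+00 -4.61940998e-04
  9.97369981e-01 -1.44891036e+00]
[[ 0.56394094 -0.0361919   0.06741061]
 [ 0.5851025   0.00273638  0.07743254]
 [ 0.60598255  0.05519417  0.08374857]]
```

View pics/w3.png

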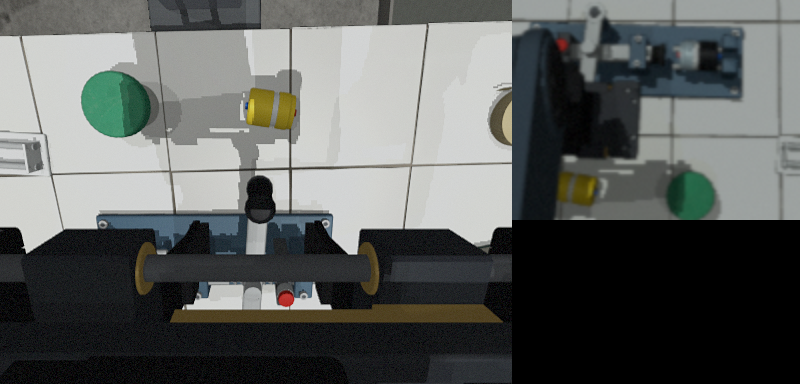

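The small top view shows the cassette lying in the cradle at about (700, 55), cap towards the ram. In the wrist view the black handle is at (260, 185), between the jaws. I'll descend and grip it.

send_rows --increments '[0,0,0,0,0.2,-3.0,0.65,0,0,0,0,0,-3.0,0.65,0,0,0,0,0,-2.0,0.65,0,0,0,0,0,-0.8,0.65,0,0,0,0,0,0,0.65,0,0,0,0,0,0,0.2,0,0,0,0,0,0,0.2,0,0,0,0,0,0,0.2,0,0,0,0,0,0,0.2,0,0,0,0,0,0,0.2,0,0,0,0,0,0,0.2,0,0,0,0,0,0,0.2]' --newtons 25

```text
time: 9.18
position: [0.4861, 0.1601, 0.1215]
tool_rot: [0.012, 1.0, 0.0, 0.0]
ft_force: [-0.4, 0.6, 3.0]
grip_width: 0.0212
grip_force: 25.0
```

send_rows --increments '[0,0,0,0,0.3,0,0.2,0,0,0,0.02,0.3,0,0.2,0,0,0,0,0,0,0.2,0,0,0,0,0,0,0.2]'

```text
time: 9.52
position: [0.4866, 0.1661, 0.1215]
tool_rot: [0.013, 1.0, 0.0, 0.001]
ft_force: [-0.1, -1.1, 5.1]
grip_width: 0.0214
grip_force: 25.0
```

send_rows --increments '[0,0,0,0.02,0.2,0,0.2,0,0,0,0.02,0.1,0,0.2,0,0,0,0,0,0,0.2,0,0,0,0,0,0,0.2]'

```text
time: 9.85
position: [0.4867, 0.1687, 0.1215]
tool_rot: [0.012, 1.0, -0.0, 0.0]
ft_force: [0.1, -2.7, 5.6]
grip_width: 0.0212
grip_force: 25.0
```

send_rows --increments '[0,0,0,0.02,0.15,0,0.2,0,0,0,0,0,0,0.2,0,0,0,0,0,0,0.2]'

```text
time: 10.1
position: [0.4868, 0.1698, 0.1214]
tool_rot: [0.012, 1.0, -0.001, 0.0]
ft_force: [-0.3, -4.5, 5.8]
grip_width: 0.0211
grip_force: 25.0
```

send_rows --increments '[0,0,0,-0.04,-0.48,0,0.2,0,0,0,-0.04,-0.48,0,0.2,0,0,0,-0.04,-0.48,0,0.2,0,0,0,-0.04,-0.48,0,0.2,0,0,0,0.02,-0.48,0,0.2,0,0,0,0.02,-0.48,0,0.2,0,0,0,0.02,-0.48,0,0.2,0,0,0,0.02,-0.39,0,0.2,0,0,0,0,0,0,0.2,0,0,0,0,0,0,0.2]'

```text
time: 10.93
position: [0.4844, 0.1336, 0.1213]
tool_rot: [0.012, 1.0, 0.0, -0.001]
ft_force: [-2.9, 1.2, 7.4]
grip_width: 0.0215
grip_force: 25.1
```

```bash
cat > s.py <<'E'
from h import *
o=robot.get_obs(); print(o["position"].round(4) if hasattr(o["position"],'round') else o["position"],o["time"])
c=cam("top"); W=c["W"]; v,u=np.mgrid[:384,:512]
m=(u>205)&(u<262)&(v>188)&(v<210)&(W[...,2]>.055)&(W[...,2]<.095)
s=""
for y in np.arange(.10,-.04,-.004):
    k=m&(abs(W[...,1]-y)<.002)&(abs(W[...,0]-.587)<.008)
    if k.any(): s+="%.3f:%.3f/%d "%(y,np.median(W[k][:,2]),np.median(c["hsv"][...,2][k]))
print(s)
E
python3 s.py
```

```text
[0.4844 0.1336 0.1213] 10.9333
0.100:0.080/89 0.096:0.081/89 0.092:0.081/90 0.088:0.081/89 0.084:0.082/89 0.080:0.080/91 0.076:0.075/135 0.072:0.074/131 0.068:0.073/86 0.064:0.072/33 0.060:0.070/15 0.056:0.071/21 0.052:0.074/25 0.048:0.074/39 0.036:0.076/121 0.032:0.078/134 0.028:0.078/136 0.024:0.078/134 0.020:0.080/137 0.016:0.076/147 0.012:0.077/102 0.008:0.080/34 0.004:0.080/27 -0.000:0.079/28 -0.004:0.080/28 -0.008:0.079/28 -0.012:0.078/32 -0.016:0.065/73 -0.020:0.063/55 -0.024:0.074/35 -0.028:0.060/32 -0.032:0.065/39 -0.036:0.065/31
```

send_rows --increments '[0,0,0,-0.02,0.5,0,0.2,0,0,0,-0.02,0.5,0,0.2,0,0,0,-0.02,0.5,0,0.2,0,0,0,0.03,0.5,0,0.2,0,0,0,0.04,0.5,0,0.2,0,0,0,0.05,0.5,0,0.2,0,0,0,0.05,0.45,0,0.2,0,0,0,0.02,0,0,0.2]'

```text
time: 11.65
position: [0.4851, 0.168, 0.1211]
tool_rot: [0.013, 1.0, 0.0, -0.002]
ft_force: [-3.2, -0.2, 7.3]
grip_width: 0.0214
grip_force: 25.0
```

send_rows --increments '[0,0,0,-0.05,-0.48,0,0.2,0,0,0,-0.05,-0.48,0,0.2,0,0,0,-0.04,-0.48,0,0.2,0,0,0,-0.03,-0.48,0,0.2,0,0,0,0.01,-0.48,0,0.2,0,0,0,0.02,-0.48,0,0.2,0,0,0,0.03,-0.48,0,0.2,0,0,0,0.02,-0.14,0,0.2,0,0,0,0,0,0,0.2,0,0,0,0,0,0,0.2]'

```text
time: 12.48
position: [0.4842, 0.1332, 0.121]
tool_rot: [0.012, 1.0, 0.0, -0.002]
ft_force: [-3.0, 1.7, 5.7]
grip_width: 0.0215
grip_force: 25.0
```

```bash
python3 s.py
```

```text
[0.4842 0.1332 0.121 ] 12.4833
0.100:0.081/90 0.096:0.083/88 0.092:0.082/89 0.088:0.082/90 0.084:0.082/88 0.080:0.080/81 0.076:0.075/137 0.072:0.074/141 0.068:0.074/140 0.064:0.074/131 0.060:0.075/94 0.056:0.072/33 0.052:0.070/18 0.048:0.071/23 0.044:0.072/26 0.040:0.075/60 0.036:0.076/117 0.032:0.079/133 0.028:0.079/137 0.024:0.077/136 0.020:0.079/136 0.016:0.077/147 0.012:0.077/103 0.008:0.079/34 0.004:0.079/27 -0.000:0.078/28 -0.004:0.079/27 -0.008:0.080/27 -0.012:0.080/32 -0.016:0.064/74 -0.020:0.063/54 -0.024:0.075/35 -0.028:0.062/29 -0.032:0.076/39 -0.036:0.063/31
```

send_rows --increments '[0,0,0,-0.02,0.5,0,0.2,0,0,0,-0.02,0.5,0,0.2,0,0,0,-0.02,0.5,0,0.2,0,0,0,0.03,0.5,0,0.2,0,0,0,0.04,0.5,0,0.2,0,0,0,0.05,0.5,0,0.2,0,0,0,0.05,0.5,0,0.2,0,0,0,0.02,0,0,0.2]'

```text
time: 13.2
position: [0.4853, 0.1681, 0.1208]
tool_rot: [0.012, 1.0, 0.0, -0.002]
ft_force: [-5.3, -0.5, 6.9]
grip_width: 0.0216
grip_force: 25.0
```

send_rows --increments '[0,0,0,-0.05,-0.48,0,0.2,0,0,0,-0.05,-0.48,0,0.2,0,0,0,-0.04,-0.48,0,0.2,0,0,0,-0.03,-0.48,0,0.2,0,0,0,0.01,-0.3,0,0.2,0,0,0,0.02,-0.3,0,0.2,0,0,0,0,0,0,0.2,0,0,0,0,0,0,0.2]'

```text
time: 13.87
position: [0.484, 0.1431, 0.1208]
tool_rot: [0.011, 1.0, 0.001, -0.002]
ft_force: [-4.6, 2.9, 5.5]
grip_width: 0.0208
grip_force: 25.0
```

send_rows --increments '[0,0,0,-0.03,-0.25,0,0.2,0,0,0,-0.03,-0.25,0,0.2,0,0,0,0,0,0,0.2]'

```text
time: 14.12
position: [0.4847, 0.1374, 0.1208]
tool_rot: [0.012, 1.0, 0.0, -0.001]
ft_force: [-3.6, 3.7, 3.0]
grip_width: 0.0214
grip_force: 25.0
```

send_rows --increments '[0,0,0,0,-0.25,0,0.2,0,0,0,0,-0.2,0,0.2,0,0,0,0,0,0,0.2,0,0,0,0,0,0,0.2]'

```text
time: 14.45
position: [0.4852, 0.1326, 0.1208]
tool_rot: [0.012, 1.0, -0.0, -0.001]
ft_force: [-2.4, 3.1, 1.7]
grip_width: 0.0213
grip_force: 25.0
```

```bash
python3 s.py
```

```text
[0.4852 0.1326 0.1208] 14.45
0.100:0.081/84 0.096:0.082/89 0.092:0.081/89 0.088:0.081/89 0.084:0.081/89 0.080:0.081/82 0.076:0.073/138 0.072:0.074/141 0.068:0.072/141 0.064:0.075/141 0.060:0.073/140 0.056:0.074/139 0.052:0.074/113 0.048:0.072/41 0.044:0.071/18 0.040:0.071/20 0.036:0.072/30 0.032:0.074/104 0.028:0.077/131 0.024:0.079/136 0.020:0.078/134 0.016:0.079/133 0.012:0.078/140 0.008:0.077/110 0.004:0.079/35 -0.000:0.079/25 -0.004:0.080/29 -0.008:0.079/26 -0.012:0.078/28 -0.016:0.079/28 -0.020:0.076/46 -0.024:0.077/36 -0.028:0.062/28 -0.032:0.076/39 -0.036:0.065/36
```

send_rows --increments '[0,0,0,-0.02,0.5,0,0.2,0,0,0,-0.02,0.5,0,0.2,0,0,0,-0.02,0.5,0,0.2,0,0,0,0.03,0.5,0,0.2,0,0,0,0.03,0.5,0,0.2,0,0,0,0.04,0.5,0,0.2,0,0,0,0.04,0.55,0,0.2,0,0,0,0.0,0,0,0.2]'

```text
time: 15.17
position: [0.4861, 0.1687, 0.1207]
tool_rot: [0.013, 1.0, -0.0, -0.0]
ft_force: [-4.0, -1.5, -0.6]
grip_width: 0.0215
grip_force: 25.0
```

send_rows --increments '[0,0,0,-0.05,-0.4,0,0.2,0,0,0,-0.05,-0.4,0,0.2,0,0,0,-0.03,-0.3,0,0.2,0,0,0,-0.02,-0.2,0,0.2,0,0,0,0,0,0,0.2,0,0,0,0,0,0,0.2]'

```text
time: 15.67
position: [0.4845, 0.1553, 0.1207]
tool_rot: [0.012, 1.0, 0.0, -0.0]
ft_force: [-2.2, 3.9, -4.0]
grip_width: 0.0211
grip_force: 25.0
```

send_rows --increments '[0,0,0,-0.02,-0.2,0,0.2,0,0,0,-0.02,-0.2,0,0.2,0,0,0,0,0,0,0.2]'

```text
time: 15.92
position: [0.4841, 0.1517, 0.1207]
tool_rot: [0.012, 1.0, 0.001, -0.0]
ft_force: [-2.9, 5.6, -3.1]
grip_width: 0.0214
grip_force: 25.0
```

send_rows --increments '[0,0,0,0,-0.2,0,0.2,0,0,0,0,-0.2,0,0.2,0,0,0,0,0,0,0.2]'

```text
time: 16.17
position: [0.4837, 0.1483, 0.1207]
tool_rot: [0.013, 1.0, 0.001, -0.001]
ft_force: [-3.3, 8.4, -2.9]
grip_width: 0.0215
grip_force: 25.0
```

send_rows --increments '[0,0,0,0,-0.2,0,0.2,0,0,0,0.01,-0.2,0,0.2,0,0,0,0,0,0,0.2]'

```text
time: 16.42
position: [0.4835, 0.1444, 0.1207]
tool_rot: [0.012, 1.0, 0.001, -0.001]
ft_force: [-3.9, 8.1, -3.1]
grip_width: 0.0214
grip_force: 25.0
```

send_rows --increments '[0,0,0,0.02,-0.2,0,0.2,0,0,0,0,-0.1,0,0.2,0,0,0,0,0,0,0.2]'

```text
time: 16.67
position: [0.4833, 0.1414, 0.1207]
tool_rot: [0.013, 1.0, 0.001, -0.001]
ft_force: [-3.5, 9.0, -2.3]
grip_width: 0.021
grip_force: 25.0
```

send_rows --increments '[0,0,0,0.01,-0.2,0,0.2,0,0,0,0,0,0,0.2,0,0,0,0,0,0,0.2]'

```text
time: 16.92
position: [0.4833, 0.1393, 0.1207]
tool_rot: [0.012, 1.0, 0.001, -0.002]
ft_force: [-4.5, 7.9, -1.0]
grip_width: 0.0211
grip_force: 25.0
```

```bash
python3 s.py; python3 - <<'E'
from h import *
o=robot.get_obs(); print(o["ft_force"])
t=cam("top");s=cam("side")
im=np.zeros((560,640,3),np.uint8); im[:280]=cv2.resize(t["image"][180:215,195:275],(640,280),interpolation=2); im[280:]=cv2.resize(s["image"][150:230,205:297],(322,280),interpolation=2).repeat(1,0)[:, :].repeat(2,1)[:,:640]
cv2.imwrite("pics/c1.png",im[:,:,::-1])
E
```

```text
[0.4833 0.1393 0.1207] 16.9167
0.100:0.082/81 0.096:0.081/88 0.092:0.081/89 0.088:0.082/89 0.084:0.081/89 0.080:0.079/81 0.076:0.076/137 0.072:0.074/142 0.068:0.072/141 0.064:0.074/143 0.060:0.073/155 0.056:0.073/156 0.052:0.073/144 0.048:0.074/115 0.044:0.073/42 0.040:0.069/19 0.036:0.070/21 0.032:0.071/28 0.028:0.074/82 0.024:0.078/132 0.020:0.079/132 0.016:0.080/138 0.012:0.079/140 0.008:0.075/121 0.004:0.078/54 -0.000:0.079/25 -0.004:0.079/27 -0.008:0.078/27 -0.012:0.079/28 -0.016:0.079/23 -0.020:0.075/35 -0.024:0.063/47 -0.028:0.062/28 -0.032:0.077/39 -0.036:0.063/36 
[-5.31210498  7.58907166 -1.48271569]
```

View pics/c1.png

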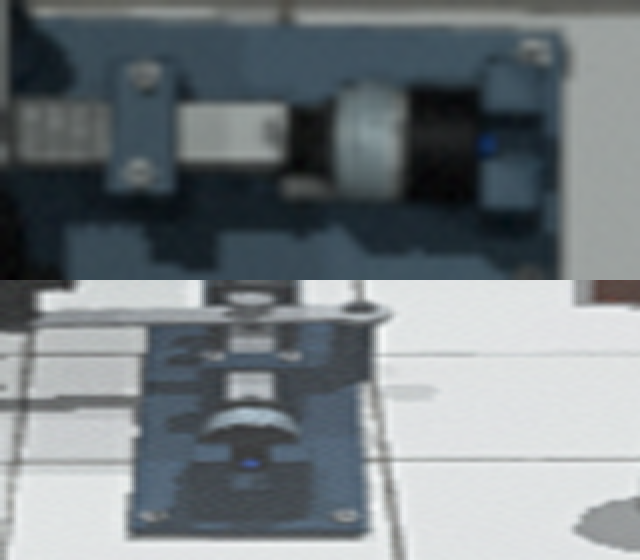

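The cassette is now against the anvil, with the base at (410–480, 140) and the gap partly closed. I'll keep going in small steps.

send_rows --increments '[0,0,0,-0.02,-0.2,0,0.2,0,0,0,0,0,0,0.2,0,0,0,0,0,0,0.2]'

```text
time: 17.32
position: [0.4832, 0.1372, 0.1207]
tool_rot: [0.012, 1.0, 0.001, -0.001]
ft_force: [-3.9, 7.7, -2.7]
grip_width: 0.0215
grip_force: 25.0
```

send_rows --increments '[0,0,0,0,-0.2,0,0.2,0,0,0,0,0,0,0.2,0,0,0,0,0,0,0.2]'

```text
time: 17.57
position: [0.4833, 0.1351, 0.1207]
tool_rot: [0.012, 1.0, 0.001, -0.001]
ft_force: [-4.1, 6.2, -1.6]
grip_width: 0.0214
grip_force: 25.0
```

send_rows --increments '[0,0,0,0,-0.15,0,0.2,0,0,0,0,0,0,0.2,0,0,0,0,0,0,0.2]'

```text
time: 17.82
position: [0.4833, 0.1337, 0.1207]
tool_rot: [0.012, 1.0, 0.001, -0.001]
ft_force: [-5.2, 7.5, -2.6]
grip_width: 0.0216
grip_force: 25.0
```

send_rows --increments '[0,0,0,0,-0.15,0,0.2,0,0,0,0,0,0,0.2,0,0,0,0,0,0,0.2]'

```text
time: 18.07
position: [0.4833, 0.1323, 0.1207]
tool_rot: [0.012, 1.0, 0.001, -0.001]
ft_force: [-4.4, 8.1, -1.9]
grip_width: 0.021
grip_force: 25.0
```

send_rows --increments '[0,0,0,0,-0.1,0,0.2,0,0,0,0,0,0,0.2,0,0,0,0,0,0,0.2]'

```text
time: 18.32
position: [0.4833, 0.1313, 0.1207]
tool_rot: [0.012, 1.0, 0.001, -0.001]
ft_force: [-3.4, 8.3, -2.3]
grip_width: 0.0214
grip_force: 25.0
```

send_rows --increments '[0,0,0,0.0,0.5,0,0.2,0,0,0,0,0.5,0,0.2,0,0,0,0,0.5,0,0.2,0,0,0,0.03,0.5,0,0.2,0,0,0,0.03,0.5,0,0.2,0,0,0,0.04,0.5,0,0.2,0,0,0,0.04,0.55,0,0.2,0,0,0,0.04,0.05,0,0.2,0,0,0,0.0,0,0,0.2]'

```text
time: 19.07
position: [0.485, 0.1655, 0.1206]
tool_rot: [0.013, 1.0, -0.0, -0.002]
ft_force: [-5.0, 0.3, -1.5]
grip_width: 0.0216
grip_force: 25.0
```

```bash
python3 s.py
```

```text
[0.485  0.1655 0.1206] 19.0667
0.100:0.081/87 0.096:0.082/90 0.092:0.081/90 0.088:0.081/98 0.084:0.081/99 0.080:0.081/104 0.076:0.074/155 0.072:0.074/159 0.068:0.074/158 0.064:0.075/158 0.060:0.074/157 0.056:0.074/156 0.052:0.073/153 0.048:0.074/138 0.044:0.072/63 0.040:0.070/18 0.036:0.070/20 0.032:0.071/34 0.028:0.076/58 0.024:0.077/124 0.020:0.077/135 0.016:0.078/142 0.012:0.079/142 0.008:0.080/115 0.004:0.079/41 -0.000:0.080/29 -0.004:0.080/27 -0.008:0.079/28 -0.012:0.078/27 -0.016:0.080/25 -0.020:0.075/41 -0.024:0.064/50 -0.028:0.059/29 -0.032:0.072/33 -0.036:0.071/35
```

send_rows --increments '[0,0,0,-0.03,-0.3,0,0.2,0,0,0,-0.03,-0.2,0,0.2,0,0,0,0,0,0,0.2]'

```text
time: 19.37
position: [0.4845, 0.1609, 0.1206]
tool_rot: [0.012, 1.0, 0.0, -0.001]
ft_force: [-5.0, 2.6, -2.2]
grip_width: 0.0213
grip_force: 25.0
```

send_rows --increments '[0,0,0,-0.03,-0.2,0,0.2,0,0,0,-0.02,-0.2,0,0.2,0,0,0,0,0,0,0.2]'

```text
time: 19.62
position: [0.4843, 0.1579, 0.1207]
tool_rot: [0.012, 1.0, 0.001, -0.001]
ft_force: [-3.7, 5.7, -3.2]
grip_width: 0.0213
grip_force: 25.0
```

send_rows --increments '[0,0,0,-0.02,-0.2,0,0.2,0,0,0,0,0,0,0.2,0,0,0,0,0,0,0.2]'

```text
time: 19.87
position: [0.4842, 0.1563, 0.1207]
tool_rot: [0.012, 1.0, 0.001, -0.001]
ft_force: [-4.7, 7.2, -3.1]
grip_width: 0.0214
grip_force: 25.0
```

send_rows --increments '[0,0,0,-0.01,-0.15,0,0.2,0,0,0,0,0,0,0.2,0,0,0,0,0,0,0.2]'

```text
time: 20.12
position: [0.484, 0.1551, 0.1207]
tool_rot: [0.012, 1.0, 0.001, -0.001]
ft_force: [-5.3, 8.0, -4.8]
grip_width: 0.0215
grip_force: 25.0
```

send_rows --increments '[0,0,0,-0.01,-0.12,0,0.2,0,0,0,0,0,0,0.2,0,0,0,0,0,0,0.2]'

```text
time: 20.37
position: [0.4838, 0.1541, 0.1206]
tool_rot: [0.013, 1.0, 0.002, -0.001]
ft_force: [-4.5, 8.9, -2.6]
grip_width: 0.0213
grip_force: 25.0
```

send_rows --increments '[0,0,0,-0.01,-0.12,0,0.2,0,0,0,0,0,0,0.2,0,0,0,0,0,0,0.2]'

```text
time: 20.62
position: [0.4837, 0.1532, 0.1207]
tool_rot: [0.013, 1.0, 0.002, -0.001]
ft_force: [-4.1, 10.9, -3.1]
grip_width: 0.0218
grip_force: 25.0
```

```bash
python3 - <<'E'
from h import *
o=robot.get_obs(); print(o["ft_force"],o["position"])
c=cam("top")
im=np.mean([c["image"]]+[cam("top")["image"] for _ in range(2)],0)
for u in range(228,262):
    print(u, ray(c,u,199,.078)[1].round(4), im[194:200,u].mean((0)).round(), im[204:207,u].mean((0)).round())
B=cv2.resize(im[180:215,215:275].astype(np.uint8),(780,455),interpolation=2); cv2.imwrite("pics/c2.png",B[:,:,::-1])
E
```

```text
[-4.12369992 10.9081284  -3.07639746] [0.48370295 0.15318767 0.12066146]
228 0.0496 [147. 153. 152.] [21. 31. 38.]
229 0.047 [133. 138. 137.] [22. 33. 39.]
230 0.0444 [124. 129. 128.] [32. 41. 46.]
231 0.0418 [104. 109. 107.] [37. 45. 49.]
232 0.0392 [40. 42. 41.] [34. 42. 46.]
233 0.0366 [17. 18. 17.] [33. 42. 45.]
234 0.034 [18. 19. 19.] [37. 45. 50.]
235 0.0314 [19. 21. 20.] [38. 46. 51.]
236 0.0288 [28. 31. 30.] [36. 45. 50.]
237 0.0262 [44. 49. 50.] [35. 44. 48.]
238 0.0236 [ 90. 102. 104.] [34. 44. 49.]
239 0.021 [110. 125. 128.] [33. 44. 49.]
240 0.0184 [113. 127. 130.] [36. 46. 52.]
241 0.0158 [121. 136. 139.] [39. 50. 54.]
242 0.0132 [118. 134. 137.] [40. 49. 54.]
243 0.0106 [120. 136. 140.] [40. 51. 56.]
244 0.008 [105. 118. 121.] [36. 45. 50.]
245 0.0054 [63. 71. 73.] [25. 33. 37.]
246 0.0028 [30. 33. 34.] [17. 23. 27.]
247 0.0002 [24. 27. 27.] [17. 23. 26.]
248 -0.0024 [25. 26. 27.] [16. 21. 25.]
249 -0.0051 [25. 27. 28.] [15. 20. 24.]
250 -0.0077 [26. 27. 28.] [11. 17. 20.]
251 -0.0103 [25. 27. 28.] [11. 16. 19.]
252 -0.0129 [25. 27. 28.] [13. 17. 21.]
253 -0.0155 [24. 25. 26.] [15. 20. 24.]
254 -0.0181 [18. 23. 30.] [18. 25. 30.]
255 -0.0207 [14. 28. 47.] [35. 47. 55.]
256 -0.0233 [20. 35. 54.] [47. 62. 72.]
257 -0.0259 [24. 36. 45.] [47. 63. 73.]
258 -0.0285 [26. 37. 44.] [47. 63. 73.]
259 -0.0311 [26. 38. 45.] [47. 63. 73.]
260 -0.0337 [26. 38. 45.] [46. 63. 73.]
261 -0.0363 [26. 37. 44.] [41. 56. 66.]
```

View pics/c2.png

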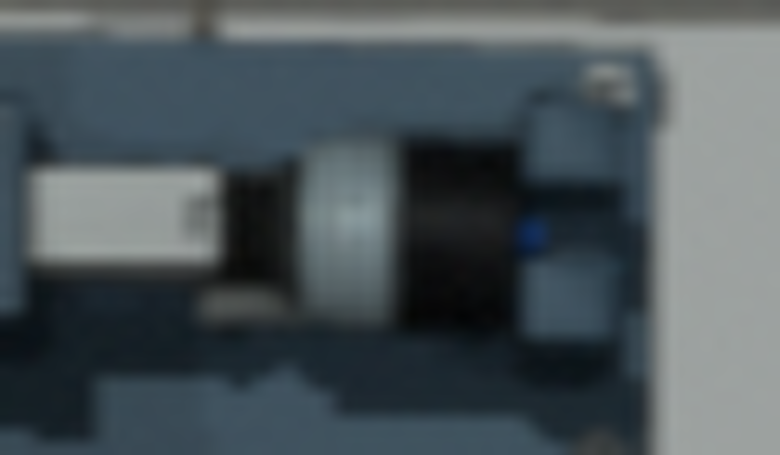

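send_rows --increments '[0,0,0,0,-0.04,0,0.2,0,0,0,0,0,0,0.2,0,0,0,0,0,0,0.2]'

```text
time: 21.02
position: [0.4837, 0.153, 0.1206]
tool_rot: [0.013, 1.0, 0.002, -0.001]
ft_force: [-4.5, 10.6, -2.9]
grip_width: 0.0215
grip_force: 25.0
```

send_rows --increments '[0,0,0,0,-0.05,0,0.2,0,0,0,0,0,0,0.2,0,0,0,0,0,0,0.2]'

```text
time: 21.27
position: [0.4837, 0.1526, 0.1206]
tool_rot: [0.013, 1.0, 0.002, -0.001]
ft_force: [-5.1, 10.8, -4.0]
grip_width: 0.0214
grip_force: 25.0
```

send_rows --increments '[0,0,0,0,-0.06,0,0.2,0,0,0,0,0,0,0.2,0,0,0,0,0,0,0.2,0,0,0,0,0,0,0.2]'

```text
time: 21.6
position: [0.4836, 0.1522, 0.1207]
tool_rot: [0.013, 1.0, 0.002, -0.001]
ft_force: [-4.2, 11.9, -3.0]
grip_width: 0.0215
grip_force: 25.0
```

send_rows --increments '[0,0,0,0,0.1,0,0.2,0,0,0,0,0.1,0,0.2,0,0,0,0,0,0,0.2]'

```text
time: 21.85
position: [0.4836, 0.1533, 0.1206]
tool_rot: [0.013, 1.0, 0.001, -0.001]
ft_force: [-3.9, 9.6, -3.4]
grip_width: 0.0215
grip_force: 25.0
```

send_rows --increments '[0,0,0,0,0.12,0,0.2,0,0,0,0,0.1,0,0.2,0,0,0,0,0,0,0.2]'

```text
time: 22.1
position: [0.4837, 0.1548, 0.1206]
tool_rot: [0.013, 1.0, 0.001, -0.001]
ft_force: [-5.7, 5.7, -2.1]
grip_width: 0.0213
grip_force: 25.0
```

Eased to about 5 N. Now I open the jaws and lift clear.

send_rows --increments '[0,0,0,0,0.05,0,0.3,0,0,0,0,0,0,0.5,0,0,0,0,0,0,0.65,0,0,0,0,0,0,0.65,0,0,0,0,0,0,0.65,0,0,0,0,0,0,0.65,0,0,0,0,0,1.5,0.65,0,0,0,0,0,3.0,0.65,0,0,0,0,0,3.0,0.65,0,0,0,0,0,2.0,0.65,0,0,0,0,0,0,0.65]'

```text
time: 23.02
position: [0.4883, 0.1547, 0.2205]
tool_rot: [0.012, 1.0, 0.0, 0.005]
ft_force: [0.5, 0.0, 0.3]
grip_width: 0.0567
grip_force: 0.0
```

```bash
python3 - <<'E'
from h import *
o=robot.get_obs(); print(o["ft_force"],o["position"],o["grip_width"])
im=np.mean([cam("top")["image"] for _ in range(3)],0); c=cam("top")
for u in range(228,256): print(u, ray(c,u,199,.078)[1].round(4), im[194:200,u].mean(0).round())
w=cam("wrist")["W"]; m=(w[...,2]>.13)&(w[...,2]<.156)&(abs(w[...,0]-.486)<.03)&(abs(w[...,1]-.15)<.03); print(np.percentile(w[m],[2,50,98],axis=0))
B=cv2.resize(im[180:215,215:275].astype(np.uint8),(780,455),interpolation=2); cv2.imwrite("pics/c3.png",B[:,:,::-1])
E
```

```text
[0.5367776  0.02027905 0.25017429] [0.48827344 0.15468588 0.22045324] 0.056690252981805515
228 0.0496 [136. 141. 140.]
229 0.047 [124. 129. 128.]
230 0.0444 [109. 115. 114.]
231 0.0418 [83. 87. 86.]
232 0.0392 [31. 34. 33.]
233 0.0366 [17. 19. 18.]
234 0.034 [18. 19. 18.]
235 0.0314 [21. 23. 23.]
236 0.0288 [27. 29. 29.]
237 0.0262 [47. 53. 54.]
238 0.0236 [ 94. 107. 108.]
239 0.021 [113. 128. 130.]
240 0.0184 [112. 128. 130.]
241 0.0158 [116. 132. 135.]
242 0.0132 [114. 129. 133.]
243 0.0106 [119. 135. 138.]
244 0.008 [100. 113. 115.]
245 0.0054 [53. 60. 62.]
246 0.0028 [27. 30. 31.]
247 0.0002 [25. 26. 28.]
248 -0.0024 [25. 26. 28.]
249 -0.0051 [26. 27. 28.]
250 -0.0077 [25. 27. 28.]
251 -0.0103 [25. 27. 28.]
252 -0.0129 [25. 26. 27.]
253 -0.0155 [22. 23. 25.]
254 -0.0181 [16. 20. 28.]
255 -0.0207 [15. 29. 48.]
[[0.47404681 0.14920709 0.13303682]
 [0.48301362 0.15992684 0.14898357]
 [0.49524056 0.17037699 0.15098514]]
```

View pics/c3.png

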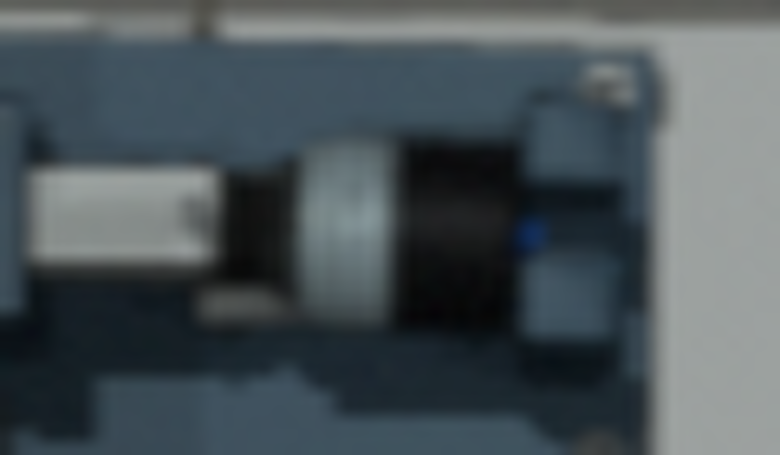

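The cassette sits against the anvil with no white gap between base and cap (boundary at x≈395). The ram pad rests on the cap at x≈297, and the arm is clear.

```bash
python3 -c "
from rig import robot; print(robot.hand_in())"
```

```text
the job is handed in; nothing more can be done
None
```

The open cassette is closed and lies in the cradle with the ram against its cap; I stopped pumping at about 12 N on the handle, the arm is clear, and the job is handed in at about 23 s of the 72 s allowed (no verdict was returned).

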